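# Lathe to neutral, then hold the chuck guard open for measuring

### The job

I need to measure the bar in the lathe chuck. First swing the reversing lever on the front of the headstock to neutral (straight up) and leave it there; only then lift the sprung chuck guard and hold it 60 degrees open for me. Finish while still holding the guard at that angle, since it snaps shut if let go, and do not disturb the things lying about on the bench.

Things in the scene. Friction and masses are not known exactly. Their poses are not given: they have to be found in the camera images.
- lathe: Grey bench lathe bolted down on a dark chip tray 195 x 560 mm, rim 26 mm high. Origin: on the bench under the spindle axis, mid tray; x away from the operator, y along the spindle to the headstock (left), z up. In mm: headstock x -65..65, y 90..240, z 76..200, belt cover to y 271; chuck 80 across, axis z 135, y 26..86; carriage y -165..-67, cranks to x -118. Turned at most 9 degrees.
- reversing_lever (a joint): Reversing lever on the headstock's front, in rad: 0 = straight up = neutral, positive = leaning towards the lathe's +y (left), negative = to the right; limits +-0.85. It starts leaning left by 0.45 to 0.8. Friction holds it wherever it is left; about 3 N at the ball moves it.
- lever_ball (a point): Centre of the lever's black ball knob, 24 mm across, on a 10 mm steel arm; 40 mm in front of the headstock face (lathe x -105) and 90 mm from the lever's axis.
- lever_pivot (a point): Point on the lever's axis (which runs along the lathe's x), in the plane in which the ball centre swings; lathe x -105, y 175, z 112 mm. Fixed to the lathe.
- chuck_guard: Clear curved hood with dark steel edges over the chuck, 72 mm wide along y, hinged at the rear above the chuck, with a knob on a dark steel bar at its lower front edge. Origin on the hinge axis at mid width; axes those of the lathe when shut.
- guard_angle (a joint): Opening angle of the chuck guard in rad: 0 = shut, grows as the front edge is lifted up and back, stop at 1.35; 60 degrees = 1.047. Its own weight and a spring pull it shut from every angle; 2 to 3 N at the knob lift it.
- guard_knob (a point): Middle of the guard's black cylindrical knob, 22 mm across, 34 mm long. Shut: its axis is level along the lathe's x, at lathe x -94, y 53, z 125 mm (144 mm in front of and 67 mm below the hinge axis), free space in front, beside and above. It turns with the guard.
- guard_hinge (a point): Point on the guard's hinge axis (which runs along the lathe's y) at the guard's mid width; lathe x 50, y 53, z 192 mm. Fixed to the lathe.
- caliper: Steel caliper lying flat on the bench in front of the lathe, right, 71 x 220 x 10 mm; origin under its middle. Leave alone.
- tape_measure: Tape measure standing on the bench in front of the lathe, 35 x 80 x 69 mm; origin under its middle. Leave alone.
- blue_can: Open tin can standing left of the headstock, 69 mm across, 87 mm tall; origin under its middle. Leave alone.
- screwdriver: Screwdriver lying at the front right, 210 mm long; origin under its middle. Leave alone.
- bolt_a: Steel bolt lying in front of the headstock, 100 mm long; origin under its middle. Leave alone.
- steel_bowl: Shallow steel bowl at the left, 114 mm across, 19 mm tall; origin under its middle. Leave alone.

How it is judged (in metres and radians):
On the way, in this order (a step that is already met when the one before it is completed fails the run):
1. the reversing lever stands in neutral (within 6 degrees of straight up) with the guard still shut (value of joint reversing_lever between -0.105 and 0.105 rad and value of joint guard_angle below 0.09 rad), for 0.2 s.
2. the fingers have lifted the guard to 60 degrees (within 7) (value of joint guard_angle between 0.925 and 1.17 rad and contact force between chuck_guard and the fingers above 0.5 N), for 0.2 s.
At the end, for the whole second after the job is handed in: The fingers hold the chuck guard still, 60 degrees open within 7 degrees (they touch it with at least 0.5 N), and the reversing lever still stands in neutral, straight up within 6 degrees (all of step 2 and velocity of joint guard_angle between -0.1 and 0.1 rad/s and value of joint reversing_lever between -0.105 and 0.105 rad); the arm keeps its last pose, push and grip.
It fails at once if the guard is opened by more than 9 degrees while the lever is out of neutral (more than 8 degrees off) (value of joint guard_angle above 0.16 rad and (value of joint reversing_lever above 0.14 rad or value of joint reversing_lever below -0.14 rad)).
It fails at once if a loose thing on the bench is disturbed (moved by more than 25 mm) (distance of any of caliper, tape_measure, blue_can, screwdriver, bolt_a, steel_bowl from where it was at the start of the episode above 0.025 m).
It also fails if it takes over 48 s, if anything falls off the work surface, if the arm or the gripper's body presses on something with over 40 N, if the wrist force passes 120 N, or if a joint passes its speed limit or range.

### The arm

A 6-joint arm with a two-finger parallel gripper is mounted at the origin on a cart in front of the work surface, level with it; the furniture and walls round the work are solid. World frame = base frame: x ahead of the robot, y to its left, z up, the work surface at z = 0. Lengths are in m, angles in degrees, forces in N, time in s.
With the tool pointing down it reaches from about 0.4 to 0.825 m from the base axis. Payload 7 kg.
Tool frame: the origin (TCP) lies between the finger pads; the fingertips stand 11 mm ahead of it and the grasp point (between the pads) lies 8 mm behind it (r.tcp_to_tips is the distance from the TCP to the fingertips, in m); x points along the fingers, y is the direction in which the jaws open and shut, and the axes are right-handed (so a half turn about x gives the same grasp; the last joint's range is limited). The gripper opens to 88 mm and grips with 3 to 60 N. Pads are 19 mm wide; open, the fingers measure 130 mm over their backs; the gripper's body (78 mm by 193 mm) begins 47 mm behind the grasp point.
Start: joints at [89.96, 20.546, 0.682, 0, -70.136, -16.507], TCP at [0.192, 0.647, 0.238] pointing down, gripper open.
Joint ranges: [-176.03, 176.03], [-82.01, 121.73], [-58.28, 71.71], [-173.87, 95.51], [-174.79, -0.11], [-173.66, 173.66]. Speed limits (degrees/s): [136.94, 136.94, 172.46, 180, 180, 180].

### API

Orientations are given as [roll, pitch, yaw] about the fixed x, y, z axes, in that order (R = Rz(yaw) Ry(pitch) Rx(roll)).
In Python, from plant import r gives the robot as it stands.
- The arm moves only by the tool arm_command, never from a script. Its argument "plan" is a list of rows, each an object of numbers: "dx", "dy", "dz": the shift along the tool's x, y, z each as a share of 0.02 m, from -1 to 1; "wx", "wy", "wz": the turn, a rotation vector about the tool's x, y, z each as a share of 0.08 rad, from -1 to 1. In form: [{"dx": .., "dy": .., "dz": .., "wx": .., "wy": .., "wz": ..}, ...]. A call has 1 to 20 rows; each row shifts and turns the pose as measured when the row begins, along the tool's axes as they then stand; what a row does not reach is not made up. A row lasts 1/12 s, in which the tool goes at most 41.7 mm and 7.16 degrees, less where a joint would pass 70% of its speed; a pose out of reach is approached as far as the arm can. A call with a number of a shift or a turn outside -1 to 1 is refused whole. A call with a gripper value outside its range is refused whole. "fingers" is the closure, from -1 (fully open) to 1 (shut), so that 0 is half open, set as the call begins (left out, the last holds). The fingers move at their own pace and stop on an object; "force" is the grip in N (left out, the last holds). Time passes only in rows, so rows that do not move let the fingers close. It gives the time, the measured TCP pose, the force and the opening at its end, in the units of the state.
- r.get_state(): the state, without advancing time (a new reading comes with each control period).
- r.capture(name): name is "scene" or "top" or "wrist"; returns (picture, depth): 384x512x3 uint8, red, green, blue; 384x512 float32, m along the optical axis (not along the pixel's ray), 0 where there is no reading.
- r.camera_model(name): a dict with "vertical_fov" (degrees; the focal length in pixels is half the picture's height over the tangent of half this angle, whatever the lens; pixels are square), "cx", "cy" (the principal point, pixels), "R" (3x3) and "t" (3): a world point X has camera coordinates R X + t. Camera axes: x right, y down, z forward; pixel columns grow to the right and rows downward; lengths in m; the calibration is good to about 2 mm. A picture is of the moment at which its call begins: read the wrist's pose just before it. camera_model takes no time and is no camera call; for the wrist camera it gives the pose at the moment of the call.
- r.close_job(): hands the job in, once; it reports no verdict.
Trained networks look in the newest picture that a camera, given by its name, has taken for a name from the list of things; names that differ only in an ending like _2 or _b are one class to them, and where a whole thing is asked for, a point or a joint stands for the part that bears it (a point fixed in the world has none). Each returns a list of dicts, best first, with "score" (0 to 1); they miss things now and then, are a little off and sometimes report something else, mostly with a low value. They report only what shows in the picture. A call takes as long as a camera call.
- r.cut_out(camera, query): "mask" (384x512 bool, what is visible of it) and "bbox" ([left, top, width, height] in pixels, round what is visible of it).
- r.spot_point(camera, query): "centre" ([column, row] in pixels: a listed point, or the origin of a listed thing).
The state is a dict: "time_s": time; "joints": joint angles; "qd": joint speeds; "joint_torque": joint torques, N m; "tcp_pos": TCP position; "eef_rot": TCP orientation; "contact_force": force on the tool from outside, world axes, zero at the start; "moment": the same for the moment, N m; "gripper_width": finger opening in m.
Only numpy, scipy, OpenCV 4.12 (cv2) and the standard library are available. Lean on these libraries where they do the work, as an engineer would, in place of code of your own. Each camera call takes 0.05 s, during which the arm holds its last target.

## Working session

There is one attempt and no reset: what is moved stays moved. The work goes in short steps, Python scripts to look and compute and a tool call to move; the robot and the scene stay as the last step left them, time stands still between calls to the robot, and variables do not carry over. Pictures are saved under pics/ and viewed, and the job is handed in when it is done.

Besides the shell and the picture viewer there is one more tool, called as name(argument=value, ...) on one line, values as JSON. arm_command: Moves the arm, as the interface text tells. Shift numbers are shares of 0.02 m and turn numbers shares of 0.08 rad, none past 1 either way. Its arguments: {"type":"object","properties":{"plan":{"type":"array","items":{"type":"object","properties":{"dx":{"type":"number"},"dy":{"type":"number"},"dz":{"type":"number"},"wx":{"type":"number"},"wy":{"type":"number"},"wz":{"type":"number"}}}},"fingers":{"type":"number"},"force":{"type":"number"}},"required":["plan"]}

```bash
ls; mkdir -p pics
cat > h.py <<'E'
from plant import r
import numpy as np, cv2
from scipy.spatial.transform import Rotation as Ro
def save(n,p): cv2.imwrite('pics/'+n+'.png',cv2.cvtColor(p,cv2.COLOR_RGB2BGR))
def K(c):
    m=r.camera_model(c); f=192/np.tan(np.radians(m['vertical_fov'])/2); return f,m
def px2w(c,u,v,d):
    f,m=K(c); X=np.array([(u-m['cx'])/f*d,(v-m['cy'])/f*d,d]); return np.array(m['R']).T@(X-np.array(m['t']))
def w2px(c,X):
    f,m=K(c); p=np.array(m['R'])@np.array(X)+np.array(m['t']); return np.array([m['cx']+f*p[0]/p[2],m['cy']+f*p[1]/p[2]])
E
python3 - <<'E'
from h import *
np.set_printoptions(precision=4,suppress=True)
print(r.get_state())
for c in ['scene','top']:
    p,d=r.capture(c); save(c+'0',p); np.save(c+'0.npy',d)
    for q in ['lever_ball','lever_pivot','guard_knob','guard_hinge','lathe','chuck_guard']:
        for o in r.spot_point(c,q)[:2]:
            u,v=o['centre']; dd=d[int(round(v)),int(round(u))]
            print(c,q,round(o['score'],2),u,v,dd,px2w(c,u,v,dd))
    m=r.camera_model(c); print(m)
E
```

```text
pics
{'time_s': 0.0, 'joints': array([ 89.9617,  20.5902,   0.6339,  -0.019 , -70.1342, -16.5079]), 'qd': array([-0.013 , -0.0062,  0.0925,  0.1029, -0.0796,  0.0216]), 'joint_torque': array([  0.0014, -58.2714,  29.3049,   6.997 ,   0.007 ,  -0.0002]), 'tcp_pos': array([0.1921, 0.6466, 0.2366]), 'eef_rot': array([  95.3624,   89.9078, -101.1902]), 'contact_force': array([-0.2139, -0.0871, -0.1207]), 'moment': array([ 0.0506,  0.0393, -0.0338]), 'gripper_width': 0.08778849921044646}
scene lever_ball 0.58 225.3 144.3 1.4514015 [0.5455 0.2221 0.1857]
scene lever_pivot 0.96 232.4 172.1 1.6539868 [0.6101 0.3251 0.0036]
scene guard_knob 0.67 249.5 188.9 1.4883155 [0.5977 0.1396 0.0441]
scene guard_hinge 0.87 292.2 149.4 1.6670588 [0.8412 0.2854 0.071 ]
scene lathe 0.87 280.4 216.0 1.2460072 [ 0.5773 -0.1207  0.1163]
scene chuck_guard 0.7 295.7 155.6 1.3688062 [0.712  0.043  0.1984]
{'vertical_fov': 47.44485612512228, 'cx': 254.311565601705, 'cy': 194.49909973152623, 'R': array([[ 0.9091, -0.4164,  0.0128],
       [-0.2263, -0.5194, -0.824 ],
       [ 0.3498,  0.7462, -0.5664]]), 't': array([-0.5022,  0.2251,  1.2   ])}
top lever_ball 0.65 169.3 179.2 1.5850093 [0.5881 0.2767 0.01  ]
top lever_ball 0.33 358.2 239.2 1.5429106 [ 0.358  -0.4426  0.0135]
top lever_pivot 0.86 192.3 182.4 1.4721677 [0.556  0.1724 0.1188]
top guard_knob 0.67 223.2 178.0 1.4540517 [0.5683 0.0603 0.1389]
top guard_knob 0.28 315.3 233.2 1.5486232 [ 0.3805 -0.282   0.0118]
top guard_hinge 0.92 225.7 130.4 1.6224775 [0.7859 0.0607 0.0037]
top lathe 0.57 238.7 159.8 1.5439177 [0.6529 0.0074 0.0615]
top chuck_guard 0.84 222.7 135.8 1.4189591 [0.706  0.0599 0.1969]
{'vertical_fov': 50.20089064009197, 'cx': 247.18236821484984, 'cy': 189.25436247621073, 'R': array([[ 0.0008, -1.    , -0.0023],
       [-0.987 , -0.0004, -0.1604],
       [ 0.1604,  0.0024, -0.987 ]]), 't': array([-0.0249,  0.5434,  1.4999])}
```

Run:
```python
import cv2
for c in ['scene','top']:
    p=cv2.imread(f'pics/{c}0.png'); cv2.imwrite(f'pics/{c}0b.png',cv2.resize(p,(800,600),interpolation=cv2.INTER_CUBIC))
```

```text
(no output)
```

View pics/scene0b.png

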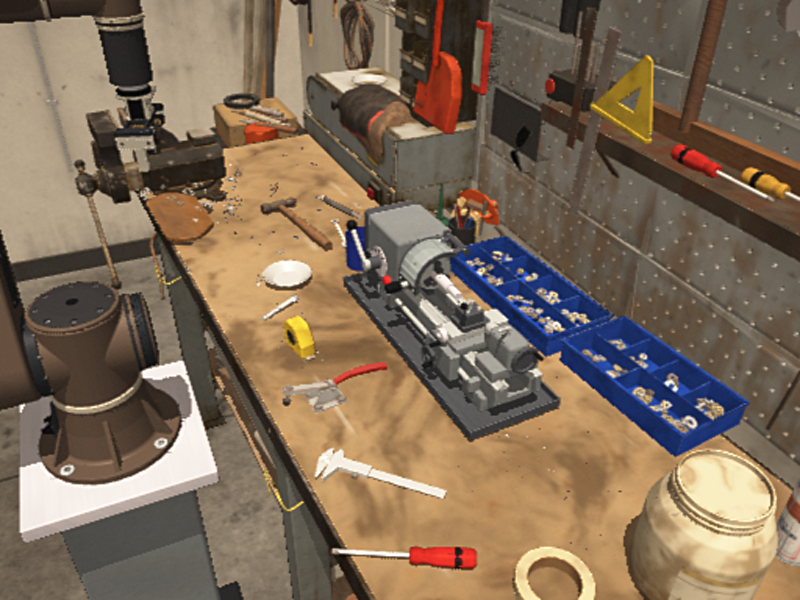

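View pics/top0b.png

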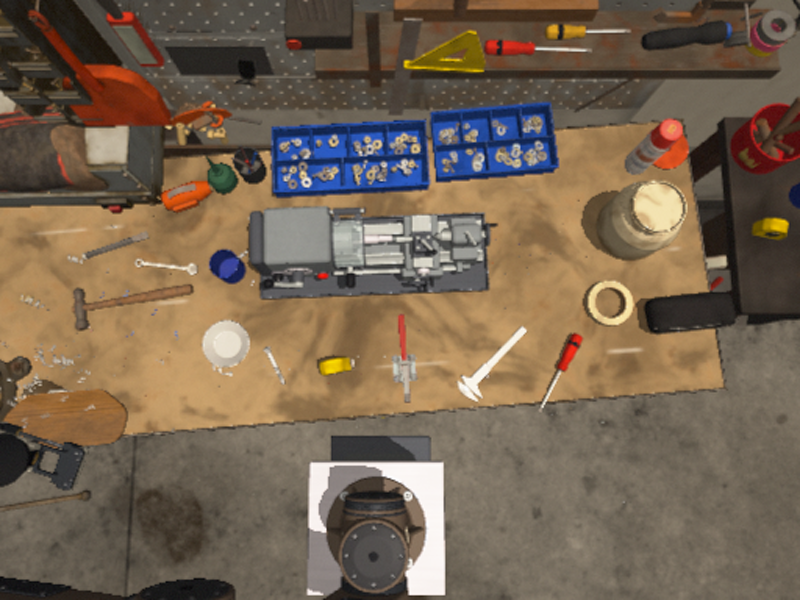

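```bash
cat > fit.py <<'E'
from h import *
from scipy.optimize import least_squares
np.set_printoptions(precision=4,suppress=True)
L={'lever_pivot':[-.105,.175,.112],'guard_knob':[-.094,.053,.125],'guard_hinge':[.05,.053,.192],'lathe':[0,0,0]}
O={'scene':{'lever_pivot':(232.4,172.1),'guard_knob':(249.5,188.9),'guard_hinge':(292.2,149.4)},
'top':{'lever_pivot':(192.3,182.4),'guard_knob':(223.2,178.0),'guard_hinge':(225.7,130.4),'lathe':(238.7,159.8)}}
def T(p,X): 
    c,s=np.cos(p[2]),np.sin(p[2]); return np.array([p[0]+c*X[0]-s*X[1],p[1]+s*X[0]+c*X[1],X[2]])
def res(p): return np.concatenate([w2px(c,T(p,L[k]))-np.array(O[c][k]) for c in O for k in O[c]])
s=least_squares(res,[.65,0,0],loss='soft_l1'); print(s.x,np.degrees(s.x[2])); print(res(s.x).reshape(-1,2))
# depth check: headstock top points
d=np.load('top0.npy'); f,m=K('top')
v,u=np.mgrid[0:384,0:512]; X=np.stack([(u-m['cx'])/f*d,(v-m['cy'])/f*d,d],-1)@1.0
W=(X-m['t'])@m['R']
M=(abs(W[...,2]-.2)<.006)&(W[...,0]>.45)&(W[...,0]<.9)&(W[...,1]>.07)&(W[...,1]<.35)&(d>0)
P=W[M]; print(len(P),np.median(P[:,2]),P.min(0),P.max(0)); 
r_=cv2.minAreaRect(P[:,:2].astype(np.float32)*1000); print(r_)
B=(W[...,2]>.018)&(W[...,2]<.032)&(W[...,0]>.45)&(W[...,0]<.9)&(W[...,1]>-.35)&(W[...,1]<.35)&(d>0)
cv2.imwrite('pics/m.png',(M*255+B*120).astype(np.uint8))
g=W[abs(W[...,2])<.01]; print('bench med z',np.median(g[:,2]))
E
python3 fit.py
```

```text
[0.6668 0.0072 0.0556] 3.1864806060562496
[[ 0.3562 -2.6064]
 [ 3.1212 -5.6973]
 [ 0.8111  5.0172]
 [-0.7972  1.3799]
 [ 1.7469  0.2783]
 [-3.7377  3.6357]
 [ 0.4248  0.1755]]Traceback (most recent call last):
  File "fit.py", line 13, in <module>
    v,u=np.mgrid[0:384,0:512]; X=np.stack([(u-m['cx'])/f*d,(v-m['cy'])/f*d,d],-1)@1.0
                                 ~~~~~~~~~~~~~~~~~~~~~~~~~~~~~~~~~~~~~~~~~~~~~~~~^~~~
ValueError: matmul: Input operand 1 does not have enough dimensions (has 0, gufunc core with signature (n?,k),(k,m?)->(n?,m?) requires 1)
```

```bash
sed -i 's/-1)@1.0/-1)/' fit.py; python3 fit.py|tail -5
python3 - <<'E'
import cv2
p=cv2.imread('pics/top0.png')[120:220,140:330]; cv2.imwrite('pics/topz.png',cv2.resize(p,(760,400),interpolation=cv2.INTER_CUBIC))
p=cv2.imread('pics/scene0.png')[110:290,200:380]; cv2.imwrite('pics/scenez.png',cv2.resize(p,(600,600),interpolation=cv2.INTER_CUBIC))
E
```

```text
[-3.7377  3.6357]
 [ 0.4248  0.1755]]
1808 0.19993306483017295 [0.5397 0.0717 0.194 ] [0.7203 0.2766 0.206 ]
((630.5955200195312, 171.96710205078125), (176.53848266601562, 206.35067749023438), 2.6118552684783936)
bench med z 0.00120799720518659
```

View pics/topz.png

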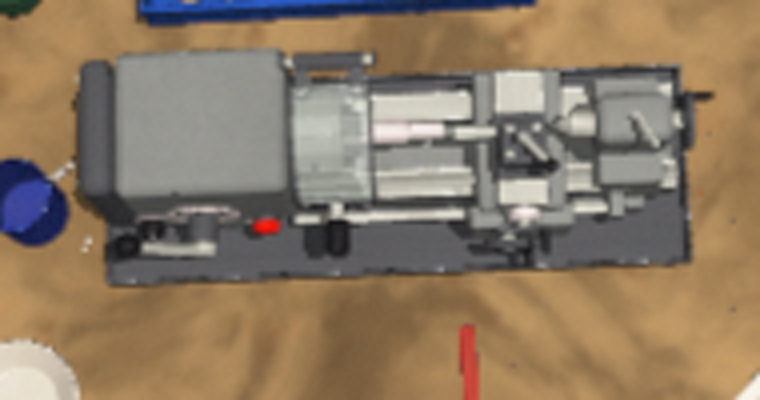

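View pics/scenez.png

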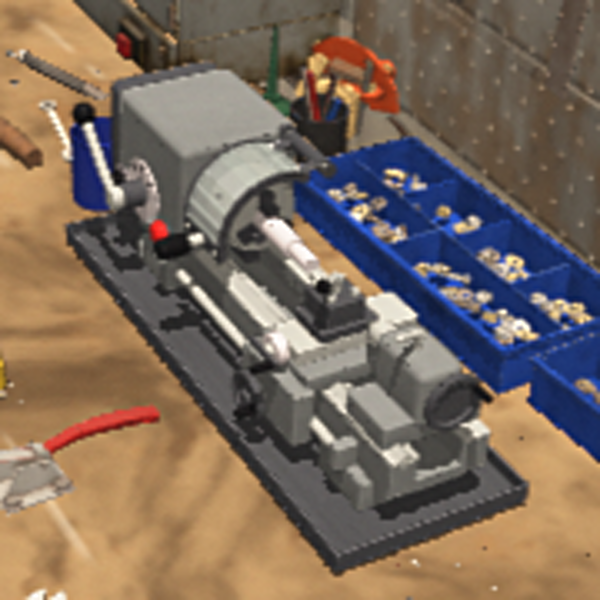

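View pics/m.png

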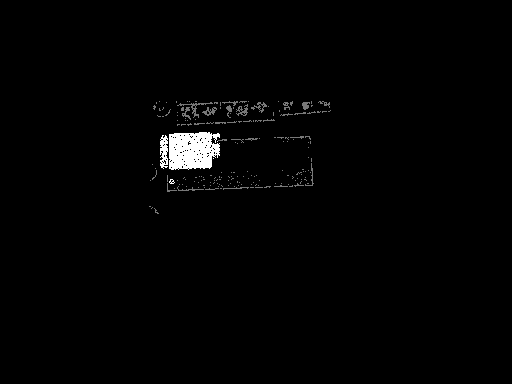

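```bash
cat > fit2.py <<'E'
from h import *
np.set_printoptions(precision=4,suppress=True)
for c in ['top','scene']:
    d=np.load(c+'0.npy'); f,m=K(c)
    v,u=np.mgrid[0:384,0:512]; X=np.stack([(u-m['cx'])/f*d,(v-m['cy'])/f*d,d],-1)
    W=(X-m['t'])@m['R']
    M=((abs(W[...,2]-.2)<.006)&(W[...,0]>.45)&(W[...,0]<.9)&(W[...,1]>.07)&(W[...,1]<.35)&(d>0)).astype(np.uint8)
    M=cv2.morphologyEx(M,cv2.MORPH_CLOSE,np.ones((3,3)));M=cv2.morphologyEx(M,cv2.MORPH_OPEN,np.ones((9,9)))
    P=W[M>0]; P=P[(abs(P[:,2]-.2)<.006)]
    print(c,len(P),np.median(P[:,2]),cv2.minAreaRect(P[:,:2].astype(np.float32)*1000))
    for yy in ((W[...,2]>.12)&(W[...,2]<.19),): pass
def plane(c,u,v,z):
    a=px2w(c,u,v,1.);b=px2w(c,u,v,2.); return a+(b-a)*(z-a[2])/(b[2]-a[2])
for n,u,v,z in [('LB',166.2,191.2,.026),('RB',312.5,185.7,.026),('RT',310,136.7,.026)]: print(n,plane('top',u,v,z))
for n,u,v in [('LF',200+73*.3,110+228*.3),('RF',200+338*.3,110+570*.3),('RB',200+527*.3,110+490*.3)]: print(n,plane('scene',u,v,.026))
# triangulate ball and knob
def tri(a,b):
    A=[];B=[]
    for c,(u,v) in (('top',a),('scene',b)):
        o=px2w(c,u,v,0.);q=px2w(c,u,v,1.)-o;q/=np.linalg.norm(q);Pm=np.eye(3)-np.outer(q,q);A.append(Pm);B.append(Pm@o)
    x=np.linalg.lstsq(np.vstack(A),np.hstack(B),rcond=None)[0]; return x,w2px('top',x)-a,w2px('scene',x)-b
print('ball',tri((171.3,181.2),(225,143.7)))
print('knob',tri((224.5,178.8),(252,182.9)))
E
python3 fit2.py
```

```text
top 1741 0.19997833037077997 ((655.43017578125, 173.72909545898438), (127.68939971923828, 203.9499969482422), 1.8207719326019287)
scene 781 0.19814952743449823 ((653.9395751953125, 173.69017028808594), (127.71321868896484, 186.24295043945312), 1.2698280811309814)
LB [0.5386 0.2839 0.026 ]
RB [ 0.5601 -0.2737  0.026 ]
RT [ 0.7535 -0.2688  0.026 ]
LF [0.5455 0.2662 0.026 ]
RF [ 0.5557 -0.2927  0.026 ]
RB [ 0.7498 -0.2765  0.026 ]
ball (array([0.5495, 0.2362, 0.1802]), array([ 0.0289, -0.0923]), array([-0.098 ,  0.0153]))
knob (array([0.5682, 0.0563, 0.1257]), array([ 0.0236, -0.0705]), array([-0.0835,  0.015 ]))
```

```bash
cat > mv.py <<'E'
from h import *
np.set_printoptions(precision=3,suppress=True)
def goal(pos,yaw=2.2,flip=False):
    s=r.get_state(); R=Ro.from_euler('xyz',s['eef_rot'],degrees=True).as_matrix()
    x=np.array([0,0,-1.]); a=np.radians(yaw); y=np.array([-np.sin(a),np.cos(a),0]); 
    if flip:y=-y
    G=np.stack([x,y,np.cross(x,y)],1)
    print('t',s['time_s'],'tcp',s['tcp_pos'],'w',s['gripper_width'],'F',s['contact_force'],'j',s['joints'])
    print('R cols',R.T)
    rv=Ro.from_matrix(R.T@G).as_rotvec(); d=np.array(pos)-s['tcp_pos']
    print('flip',flip,'shift(tool)/.02',R.T@d/.02,' in goal axes',G.T@d/.02,' rot/.08',rv/.08)
E
python3 - <<'E'
from mv import *
goal([.5495,.236,.238]);goal([.5495,.236,.238],flip=True)
d=np.load('top0.npy');p=cv2.imread('pics/top0.png')
for u,v in [(206,176),(207,177),(205,177)]: print(px2w('top',u,v,d[v,u]),p[v,u])
E
```

```text
t 0.7 tcp [0.192 0.647 0.238] w 0.08771303659285355 F [-0.626 -0.004 -0.099] j [ 89.96   20.543   0.681   0.001 -70.138 -16.509]
R cols [[ 0.     0.    -1.   ]
 [-0.285 -0.959 -0.   ]
 [-0.959  0.285 -0.   ]]
flip False shift(tool)/.02 [ -0.02   14.611 -22.976]  in goal axes [ -0.02  -21.221  17.06 ]  rot/.08 [35.18  0.    0.  ]
t 0.7 tcp [0.192 0.647 0.238] w 0.08771303659285355 F [-0.626 -0.004 -0.099] j [ 89.96   20.543   0.681   0.001 -70.138 -16.509]
R cols [[ 0.     0.    -1.   ]
 [-0.285 -0.959 -0.   ]
 [-0.959  0.285 -0.   ]]
flip True shift(tool)/.02 [ -0.02   14.611 -22.976]  in goal axes [ -0.02   21.221 -17.06 ]  rot/.08 [-4.09 -0.    0.  ]
[0.581 0.125 0.109] [ 18  33 245]
[0.577 0.121 0.11 ] [  6  20 219]
[0.578 0.128 0.107] [ 12  22 214]
```

arm_command(plan=[{"dz":-0.5,"dy":0.3,"wx":-0.82},{"dz":-0.7,"dy":0.6,"wx":-0.82},{"dz":-0.7,"dy":0.7,"wx":-0.82},{"dz":-0.7,"dy":0.7,"wx":-0.82},{"dz":-0.7,"dy":0.8,"wx":-0.82},{"dz":-0.8,"dy":1},{"dz":-0.8,"dy":1},{"dz":-0.8,"dy":1},{"dz":-0.8,"dy":1},{"dz":-0.8,"dy":1},{"dz":-0.8,"dy":1},{"dz":-0.8,"dy":1},{"dz":-0.8,"dy":1},{"dz":-0.8,"dy":1},{"dz":-0.8,"dy":1},{"dz":-0.8,"dy":1}], fingers=-0.36, force=15)

```text
schema error: expected keys dx, dy, dz, wx, wy, wz
```

Run:
```python
from mv import *
goal([.5495,.236,.238],flip=True)
```

```text
t 0.7 tcp [0.192 0.647 0.238] w 0.08771303659285355 F [-0.626 -0.004 -0.099] j [ 89.96   20.543   0.681   0.001 -70.138 -16.509]
R cols [[ 0.     0.    -1.   ]
 [-0.285 -0.959 -0.   ]
 [-0.959  0.285 -0.   ]]
flip True shift(tool)/.02 [ -0.02   14.611 -22.976]  in goal axes [ -0.02   21.221 -17.06 ]  rot/.08 [-4.09 -0.    0.  ]
```

All six keys are needed.

arm_command(plan=[{"dx":0,"dy":0.3,"dz":-0.5,"wx":-0.82,"wy":0,"wz":0},{"dx":0,"dy":0.6,"dz":-0.7,"wx":-0.82,"wy":0,"wz":0},{"dx":0,"dy":0.7,"dz":-0.7,"wx":-0.82,"wy":0,"wz":0},{"dx":0,"dy":0.7,"dz":-0.7,"wx":-0.82,"wy":0,"wz":0},{"dx":0,"dy":0.8,"dz":-0.7,"wx":-0.82,"wy":0,"wz":0},{"dx":0,"dy":1,"dz":-0.8,"wx":0,"wy":0,"wz":0},{"dx":0,"dy":1,"dz":-0.8,"wx":0,"wy":0,"wz":0},{"dx":0,"dy":1,"dz":-0.8,"wx":0,"wy":0,"wz":0},{"dx":0,"dy":1,"dz":-0.8,"wx":0,"wy":0,"wz":0},{"dx":0,"dy":1,"dz":-0.8,"wx":0,"wy":0,"wz":0},{"dx":0,"dy":1,"dz":-0.8,"wx":0,"wy":0,"wz":0},{"dx":0,"dy":1,"dz":-0.8,"wx":0,"wy":0,"wz":0},{"dx":0,"dy":1,"dz":-0.8,"wx":0,"wy":0,"wz":0},{"dx":0,"dy":1,"dz":-0.8,"wx":0,"wy":0,"wz":0}], fingers=-0.36, force=15)

```text
time_s: 1.87
tcp_pos: [0.4085, 0.3977, 0.2377]
eef_rot: [-117.5, 89.8, 66.1]
contact_force: [0.6, -0.2, 0.2]
gripper_width: 0.0598
```

Run:
```python
from mv import *
goal([.5495,.236,.238],flip=True)
```

```text
t 1.8667 tcp [0.409 0.398 0.238] w 0.05979912256554539 F [ 0.626 -0.232  0.181] j [ 63.885  10.625 -12.932  -0.007 -66.281  29.787]
R cols [[ 0.001  0.003 -1.   ]
 [ 0.064 -0.998 -0.003]
 [-0.998 -0.064 -0.001]]
flip True shift(tool)/.02 [-0.026  8.519 -6.517]  in goal axes [-0.013  8.35  -6.733]  rot/.08 [ 0.321 -0.016  0.032]
```

arm_command(plan=[{"dx":0,"dy":1,"dz":-0.8,"wx":0.3,"wy":0,"wz":0},{"dx":0,"dy":1,"dz":-0.8,"wx":0,"wy":0,"wz":0},{"dx":0,"dy":1,"dz":-0.8,"wx":0,"wy":0,"wz":0},{"dx":0,"dy":1,"dz":-0.8,"wx":0,"wy":0,"wz":0},{"dx":0,"dy":1,"dz":-0.8,"wx":0,"wy":0,"wz":0},{"dx":0,"dy":1,"dz":-0.8,"wx":0,"wy":0,"wz":0},{"dx":0,"dy":1,"dz":-0.8,"wx":0,"wy":0,"wz":0},{"dx":0,"dy":0.7,"dz":-0.6,"wx":0,"wy":0,"wz":0},{"dx":0,"dy":0.3,"dz":-0.3,"wx":0,"wy":0,"wz":0}])

```text
time_s: 2.62
tcp_pos: [0.5527, 0.2325, 0.2396]
eef_rot: [-129.2, 89.6, 52.9]
contact_force: [0.9, 0.9, 0.2]
gripper_width: 0.0594
```

Run:
```python
from mv import *
goal([.5495,.236,.183],flip=True)
p,d=r.capture('wrist'); save('w1',p)
for q in ['lever_ball','lever_pivot','guard_knob']:
    for o in r.spot_point('wrist',q)[:1]:
        u,v=o['centre']; dd=d[int(v),int(u)]; print(q,o['score'],u,v,dd,px2w('wrist',u,v,dd))
print('proj ball',w2px('wrist',[.5495,.2362,.1802]),'piv',w2px('wrist',[.55,.179,.112]))
p,d=r.capture('scene'); save('s1',cv2.resize(p[90:210,170:330],(800,600)))
```

```text
t 2.6167 tcp [0.553 0.233 0.24 ] w 0.05944276707720879 F [0.947 0.886 0.191] j [ 41.425  13.232  -9.282  -0.082 -67.115  50.751]
R cols [[ 0.004  0.005 -1.   ]
 [ 0.037 -0.999 -0.005]
 [-0.999 -0.037 -0.004]]
flip True shift(tool)/.02 [ 2.832 -0.166  0.163]  in goal axes [ 2.831 -0.18   0.151]  rot/.08 [-0.012 -0.052  0.064]
lever_ball 0.63 257.8 224.4 0.206184 [0.55  0.237 0.195]
lever_pivot 0.79 321.8 191.6 0.27051884 [0.553 0.186 0.128]
guard_knob 0.66 476.8 180.9 0.26094308 [0.568 0.067 0.134]
proj ball [261.165 215.169] piv [327.619 189.523]
```

View pics/w1.png

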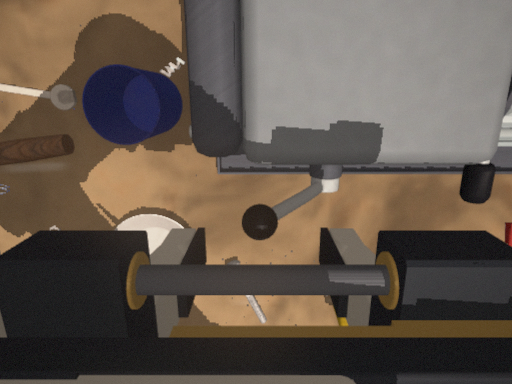

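View pics/s1.png

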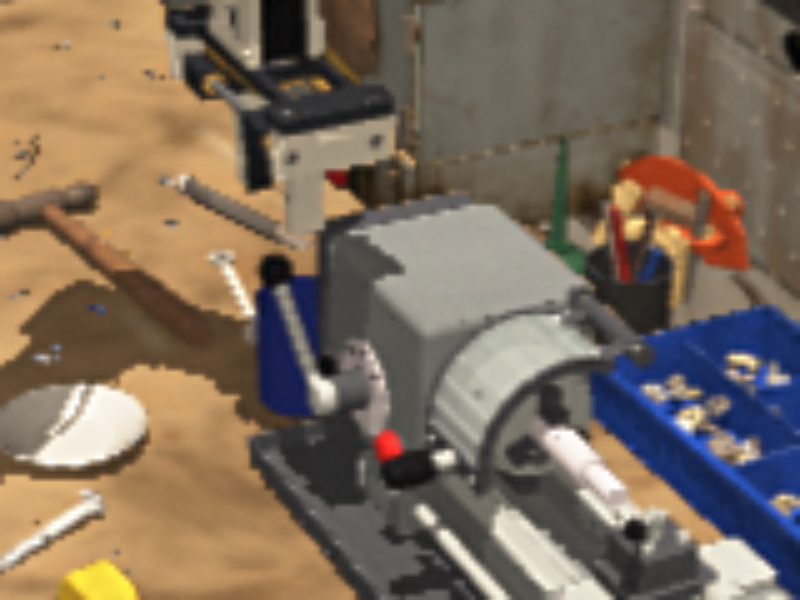

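arm_command(plan=[{"dx":0.6,"dy":-0.2,"dz":0.15,"wx":0,"wy":0,"wz":0},{"dx":0.8,"dy":0,"dz":0,"wx":0,"wy":0,"wz":0},{"dx":0.8,"dy":0,"dz":0,"wx":0,"wy":0,"wz":0},{"dx":0.5,"dy":0,"dz":0,"wx":0,"wy":0,"wz":0},{"dx":0,"dy":0,"dz":0,"wx":0,"wy":0,"wz":0}])

```text
time_s: 3.28
tcp_pos: [0.5458, 0.2443, 0.1857]
eef_rot: [-130.8, 89.4, 51.8]
contact_force: [0.1, -0.5, 0.1]
gripper_width: 0.0593
```

Run:
```python
from mv import *
goal([.5495,.161,.183],flip=True)
p,d=r.capture('wrist'); save('w2',p)
```

```text
t 3.2833 tcp [0.546 0.244 0.186] w 0.059326905907127775 F [ 0.113 -0.483  0.1  ] j [ 42.759  15.229 -13.97   -0.117 -60.161  49.915]
R cols [[ 0.007  0.009 -1.   ]
 [ 0.046 -0.999 -0.009]
 [-0.999 -0.046 -0.007]]
flip True shift(tool)/.02 [0.102 4.172 0.006]  in goal axes [ 0.137  4.171 -0.025]  rot/.08 [ 0.091 -0.092  0.107]
```

View pics/w2.png

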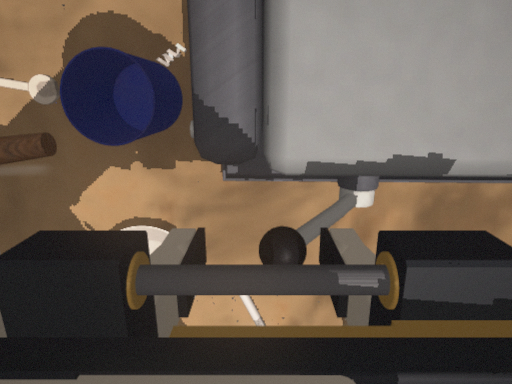

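arm_command(plan=[{"dx":0.1,"dy":0.3,"dz":0,"wx":0,"wy":-0.09,"wz":0.1},{"dx":0,"dy":0.45,"dz":0,"wx":0,"wy":0,"wz":0},{"dx":0,"dy":0.45,"dz":0,"wx":0,"wy":0,"wz":0},{"dx":0,"dy":0.45,"dz":0,"wx":0,"wy":0,"wz":0},{"dx":0,"dy":0.45,"dz":0,"wx":0,"wy":0,"wz":0},{"dx":0,"dy":0.45,"dz":0,"wx":0,"wy":0,"wz":0},{"dx":0,"dy":0.45,"dz":0,"wx":0,"wy":0,"wz":0},{"dx":0,"dy":0.4,"dz":0,"wx":0,"wy":0,"wz":0},{"dx":0,"dy":0.2,"dz":0,"wx":0,"wy":0,"wz":0},{"dx":0,"dy":0,"dz":0,"wx":0,"wy":0,"wz":0}])

```text
time_s: 4.17
tcp_pos: [0.5577, 0.1788, 0.199]
eef_rot: [-135.8, 87.7, 47.0]
contact_force: [-1.7, 1.9, -2.0]
gripper_width: 0.0596
```

```bash
cat > look.py <<'E'
from mv import *
import sys
n=sys.argv[1]; goal([.5495,.161,.183],flip=True)
p,d=r.capture('wrist'); save('w'+n,p)
p,d=r.capture('scene'); save('s'+n,cv2.resize(p[90:210,170:330],(800,600)))
E
python3 look.py 3
```

```text
t 4.1667 tcp [0.558 0.179 0.199] w 0.059598396984125473 F [-1.75   1.925 -2.008] j [ 36.62   12.653 -15.483  -0.481 -59.608  56.489]
R cols [[ 0.027  0.029 -0.999]
 [ 0.051 -0.998 -0.028]
 [-0.998 -0.05  -0.029]]
flip True shift(tool)/.02 [0.763 0.892 0.477]  in goal axes [0.801 0.876 0.444]  rot/.08 [ 0.147 -0.357  0.351]
```

View pics/w3.png

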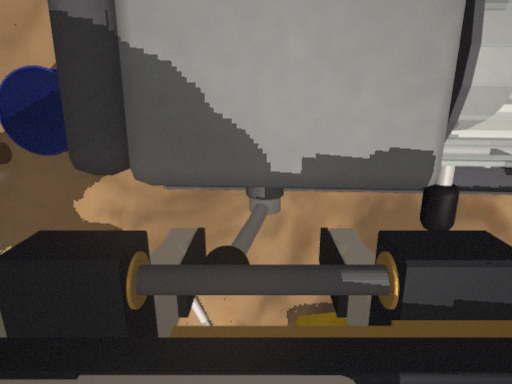

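View pics/s3.png

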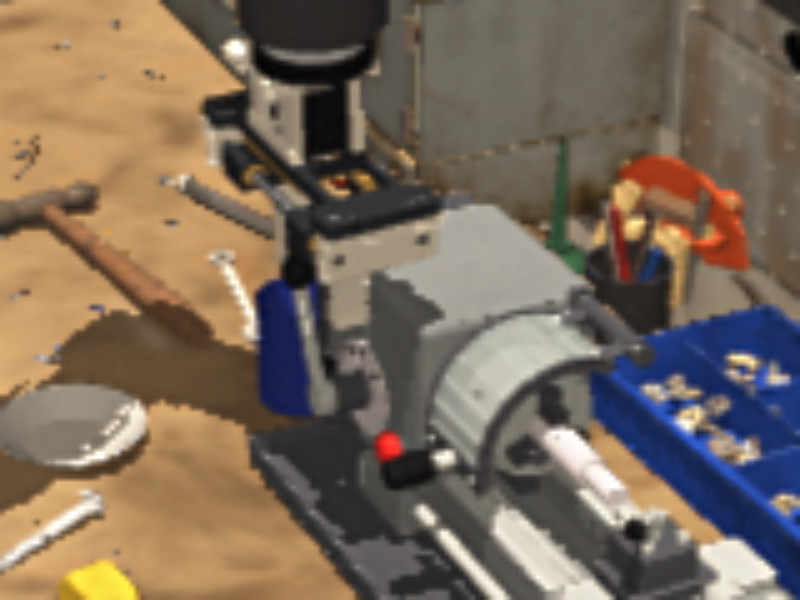

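arm_command(plan=[{"dx":0.3,"dy":0.2,"dz":0.25,"wx":0.1,"wy":-0.3,"wz":0.3},{"dx":0.3,"dy":0.3,"dz":0.2,"wx":0,"wy":-0.1,"wz":0.1},{"dx":0.1,"dy":0.3,"dz":0,"wx":0,"wy":0,"wz":0},{"dx":0,"dy":0.1,"dz":0,"wx":0,"wy":0,"wz":0},{"dx":0,"dy":0,"dz":0,"wx":0,"wy":0,"wz":0}])

```text
time_s: 4.68
tcp_pos: [0.5516, 0.1615, 0.1844]
eef_rot: [68.4, 89.5, -109.2]
contact_force: [-1.7, 3.5, 2.5]
gripper_width: 0.0597
```

```bash
python3 look.py 4
```

```text
t 4.6833 tcp [0.552 0.162 0.184] w 0.05968199963526203 F [-1.668  3.464  2.522] j [ 36.007  13.684 -16.461   0.325 -60.261  56.248]
R cols [[-0.003 -0.008 -1.   ]
 [ 0.042 -0.999  0.008]
 [-0.999 -0.042  0.003]]
flip True shift(tool)/.02 [0.071 0.022 0.105]  in goal axes [0.071 0.023 0.105]  rot/.08 [ 0.047  0.04  -0.1  ]
```

View pics/w4.png

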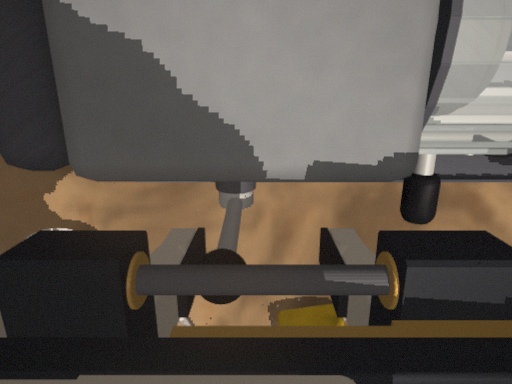

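View pics/s4.png

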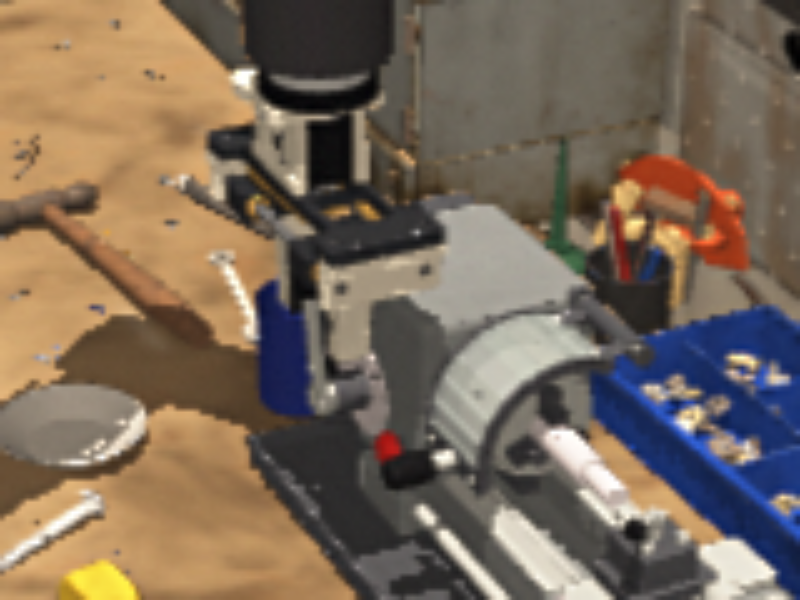

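```bash
cat > an.py <<'E'
from mv import *
def plane(c,u,v,z):
    a=px2w(c,u,v,1.);b=px2w(c,u,v,2.); return a+(b-a)*(z-a[2])/(b[2]-a[2])
E
python3 - <<'E'
from an import *
print('ball',plane('wrist',222.5,276,.202)); print('hub front',plane('wrist',236.5,200,.118),'arm bottom',plane('wrist',234,205,.125))
print('knob',plane('wrist',421,197,.130),'knobfront',plane('wrist',419,215,.125),plane('wrist',425,163,.125))
p,d=r.capture('wrist')
for q in ['lever_ball','lever_pivot','guard_knob']:
    for o in r.spot_point('wrist',q)[:1]:
        print(q,o['score'],o['centre'])
for u,v in [(232,220),(230,235),(236,195),(226,180),(420,200)]: print(px2w('wrist',u,v,d[v,u]))
E
```

```text
ball [0.549 0.18  0.202]
hub front [0.557 0.18  0.118] arm bottom [0.556 0.181 0.125]
knob [0.568 0.06  0.13 ] knobfront [0.554 0.056 0.125] [0.589 0.059 0.125]
lever_ball 0.66 [222.8, 275.8]
lever_pivot 0.63 [233.7, 205.9]
guard_knob 0.65 [418.1, 197.7]
[0.558 0.18  0.157]
[0.557 0.179 0.175]
[0.563 0.18  0.125]
[0.591 0.18  0.193]
[0.567 0.063 0.135]
```

arm_command(plan=[{"dx":0,"dy":-0.3,"dz":0,"wx":0,"wy":0,"wz":0},{"dx":-0.1,"dy":-0.2,"dz":0,"wx":0,"wy":0,"wz":0},{"dx":-0.5,"dy":0,"dz":0,"wx":0,"wy":0,"wz":0},{"dx":-0.8,"dy":0,"dz":0,"wx":0,"wy":0,"wz":0},{"dx":-0.8,"dy":0,"dz":0,"wx":0,"wy":0,"wz":0},{"dx":-0.8,"dy":0,"dz":0,"wx":0,"wy":0,"wz":0},{"dx":-0.5,"dy":0,"dz":0,"wx":0,"wy":0,"wz":0},{"dx":0,"dy":0,"dz":0,"wx":0,"wy":0,"wz":0}])

```text
time_s: 5.65
tcp_pos: [0.549, 0.1713, 0.2593]
eef_rot: [57.4, 89.1, -120.2]
contact_force: [0.4, -0.3, -0.2]
gripper_width: 0.0596
```

```bash
cat > mv2.py <<'E'
from an import *
def goal2(pos,tilt=25,yaw=2.2):
    s=r.get_state(); R=Ro.from_euler('xyz',s['eef_rot'],degrees=True).as_matrix()
    a=np.radians(yaw);t=np.radians(tilt); y=np.array([np.sin(a),-np.cos(a),0]); x=np.array([np.sin(t)*np.cos(a),np.sin(t)*np.sin(a),-np.cos(t)])
    G=np.stack([x,y,np.cross(x,y)],1); d=np.array(pos)-s['tcp_pos']
    print('t',s['time_s'],'tcp',s['tcp_pos'],'w',s['gripper_width'],'F',s['contact_force'],'xaxis',R[:,0],'j',s['joints'])
    print('world d',d,'shift(tool)/.02',R.T@d/.02,' in goal axes',G.T@d/.02,' rot/.08',Ro.from_matrix(R.T@G).as_rotvec()/.08)
    return x
def knob(th,ox=.662,oy=.008,yaw=2.2):
    X=-.144*np.cos(th)-.067*np.sin(th); Z=.144*np.sin(th)-.067*np.cos(th)
    a=np.radians(yaw); lx=.05+X; ly=.053
    return np.array([ox+np.cos(a)*lx-np.sin(a)*ly, oy+np.sin(a)*lx+np.cos(a)*ly, .192+Z])
E
python3 - <<'E'
from mv2 import *
print(knob(0)); goal2([.568,.057,.24])
p,d=r.capture('wrist'); save('w5',p)
print('ball',plane('wrist',*r.spot_point('wrist','lever_ball')[0]['centre'],.202))
p,d=r.capture('scene'); save('s5',cv2.resize(p[90:210,170:330],(800,600)))
E
```

```text
[0.566 0.057 0.125]
t 5.65 tcp [0.549 0.171 0.259] w 0.05955028416468516 F [ 0.412 -0.297 -0.168] xaxis [-0.008 -0.014 -1.   ] j [ 37.054  10.831  -9.963   0.383 -70.062  55.256]
world d [ 0.019 -0.114 -0.019] shift(tool)/.02 [ 1.037  5.738 -0.712]  in goal axes [ 1.182  5.749 -0.251]  rot/.08 [ 0.09   5.563 -0.157]
ball [0.551 0.18  0.202]
```

View pics/w5.png

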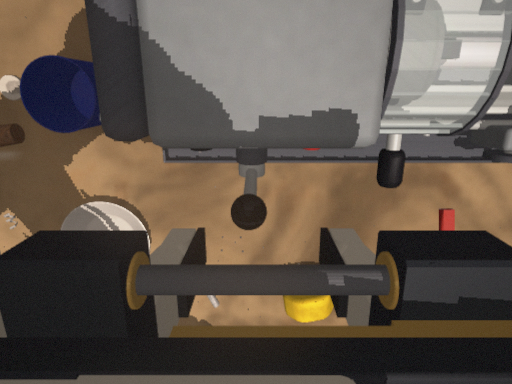

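arm_command(plan=[{"dx":0,"dy":0.5,"dz":0,"wx":0,"wy":0.4,"wz":0},{"dx":0,"dy":0.8,"dz":0,"wx":0,"wy":0.8,"wz":0},{"dx":0,"dy":0.8,"dz":0,"wx":0,"wy":0.8,"wz":0},{"dx":0,"dy":0.8,"dz":0,"wx":0,"wy":0.8,"wz":-0.1},{"dx":0,"dy":0.8,"dz":0,"wx":0,"wy":0.8,"wz":-0.1},{"dx":0,"dy":0.8,"dz":0,"wx":0,"wy":0.8,"wz":0},{"dx":0,"dy":0.8,"dz":0,"wx":0,"wy":0.8,"wz":0},{"dx":0,"dy":0.3,"dz":0,"wx":0,"wy":0.3,"wz":0},{"dx":0,"dy":0,"dz":0,"wx":0,"wy":0,"wz":0}], fingers=0)

```text
time_s: 6.55
tcp_pos: [0.5475, 0.054, 0.2455]
eef_rot: [179.5, 65.3, 2.4]
contact_force: [0.7, -0.5, -0.6]
gripper_width: 0.0436
```

Run:
```python
from mv2 import *
x=goal2([.568,.057,.18]); 
p,d=r.capture('wrist'); save('w6',p)
print(r.spot_point('wrist','guard_knob')[:1])
```

```text
t 6.55 tcp [0.548 0.054 0.245] w 0.04364408018106351 F [ 0.715 -0.464 -0.56 ] xaxis [ 0.417  0.017 -0.909] j [ 33.329  -5.711 -42.499  22.687 -33.808  42.746]
world d [ 0.02   0.003 -0.065] shift(tool)/.02 [ 3.406 -0.112  0.43 ]  in goal axes [ 3.403 -0.112  0.451]  rot/.08 [0.142 0.072 0.018]
[{'centre': [258.1, 223.8], 'score': 0.68}]
```

View pics/w6.png

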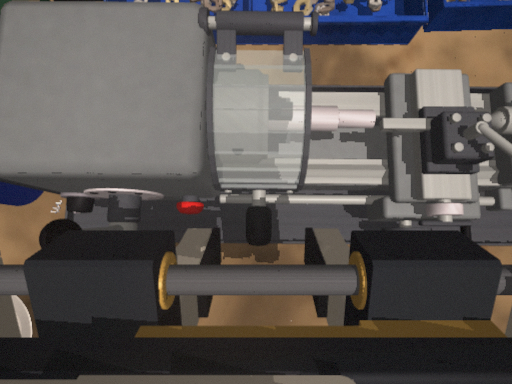

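arm_command(plan=[{"dx":0.6,"dy":-0.1,"dz":0.2,"wx":0.1,"wy":0.07,"wz":0},{"dx":0.8,"dy":0,"dz":0.24,"wx":0,"wy":0,"wz":0},{"dx":0.8,"dy":0,"dz":0.24,"wx":0,"wy":0,"wz":0},{"dx":0.8,"dy":0,"dz":0.24,"wx":0,"wy":0,"wz":0},{"dx":0.8,"dy":0,"dz":0.24,"wx":0,"wy":0,"wz":0},{"dx":0.6,"dy":0,"dz":0.2,"wx":0,"wy":0,"wz":0},{"dx":0,"dy":0,"dz":0,"wx":0,"wy":0,"wz":0}])

```text
time_s: 7.23
tcp_pos: [0.5696, 0.0657, 0.1545]
eef_rot: [-179.7, 65.1, 2.9]
contact_force: [-1.1, -0.9, 0.5]
gripper_width: 0.044
```

Run:
```python
from mv2 import *
x=goal2([.568,.057,.118]); 
p,d=r.capture('wrist'); save('w7',p)
print(r.spot_point('wrist','guard_knob')[:1])
```

```text
t 7.2333 tcp [0.57  0.066 0.154] w 0.04400924922547388 F [-1.104 -0.86   0.499] xaxis [ 0.421  0.021 -0.907] j [ 27.346   2.688 -53.598  43.452 -14.696  24.75 ]
world d [-0.002 -0.009 -0.036] shift(tool)/.02 [1.612 0.436 0.857]  in goal axes [1.613 0.432 0.857]  rot/.08 [0.063 0.016 0.064]
[{'centre': [276.8, 258.0], 'score': 0.95}]
```

View pics/w7.png

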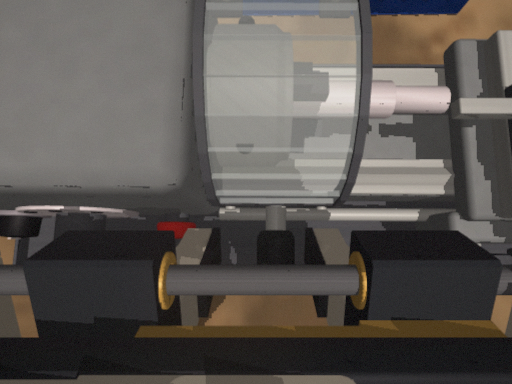

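arm_command(plan=[{"dx":0,"dy":0.2,"dz":0.2,"wx":0,"wy":-0.6,"wz":0},{"dx":0,"dy":0.2,"dz":0.2,"wx":0,"wy":-0.8,"wz":0},{"dx":0,"dy":0.1,"dz":0.1,"wx":0,"wy":-0.7,"wz":0},{"dx":0,"dy":0,"dz":0,"wx":0,"wy":0,"wz":0},{"dx":0,"dy":0,"dz":0,"wx":0,"wy":0,"wz":0}])

```text
time_s: 7.75
tcp_pos: [0.5654, 0.0606, 0.1589]
eef_rot: [-178.5, 73.5, 4.2]
contact_force: [0.4, 0.1, -0.8]
gripper_width: 0.0437
```

Run:
```python
from mv2 import *
x=goal2([.562,.057,.126],tilt=15); 
d=np.load('top0.npy')
for X in [.59,.6,.61,.62,.64,.66]:
    for y in [.06,.12]:
        best=[]
        for z in np.arange(.1,.21,.01):
            u,v=w2px('top',[X,y,z]).round().astype(int); best.append(px2w('top',u,v,d[v,u])[[0,2]])
        b=np.array(best); i=np.argmin(abs(b[:,0]-X)); print(X,y,b[i])
```

```text
t 7.75 tcp [0.565 0.061 0.159] w 0.04372897269956719 F [ 0.411  0.103 -0.809] xaxis [ 0.284  0.021 -0.959] j [ 30.228   5.557 -37.968  13.51  -32.268  51.961]
world d [-0.003 -0.004 -0.033] shift(tool)/.02 [1.525 0.185 0.64 ]  in goal axes [1.543 0.175 0.598]  rot/.08 [ 0.1   -0.331  0.124]
0.59 0.06 [0.588 0.131]
0.59 0.12 [0.589 0.106]
0.6 0.06 [0.601 0.154]
0.6 0.12 [0.598 0.201]
0.61 0.06 [0.611 0.173]
0.61 0.12 [0.608 0.202]
0.62 0.06 [0.62  0.181]
0.62 0.12 [0.619 0.2  ]
0.64 0.06 [0.641 0.197]
0.64 0.12 [0.641 0.198]
0.66 0.06 [0.659 0.197]
0.66 0.12 [0.661 0.201]
```

arm_command(plan=[{"dx":0.4,"dy":0.1,"dz":0.15,"wx":0.1,"wy":0,"wz":0.1},{"dx":0.5,"dy":0.1,"dz":0.2,"wx":0,"wy":0,"wz":0},{"dx":0.4,"dy":0,"dz":0.15,"wx":0,"wy":0,"wz":0},{"dx":0.2,"dy":0,"dz":0.1,"wx":0,"wy":0,"wz":0},{"dx":0,"dy":0,"dz":0,"wx":0,"wy":0,"wz":0}])

```text
time_s: 8.17
tcp_pos: [0.5641, 0.0594, 0.1295]
eef_rot: [-179.0, 72.8, 3.3]
contact_force: [0.0, 0.6, 0.2]
gripper_width: 0.0436
```

Run:
```python
from mv2 import *
x=goal2([.562,.057,.126],tilt=16); 
p,d=r.capture('wrist'); save('w8',p)
print(r.spot_point('wrist','guard_knob')[:1])
p,d=r.capture('scene'); save('s8',cv2.resize(p[90:210,170:330],(800,600)))
```

```text
t 8.1667 tcp [0.564 0.059 0.13 ] w 0.043631689915388926 F [0.048 0.632 0.157] xaxis [ 0.295  0.017 -0.955] j [ 30.113   7.28  -42.329  17.661 -26.035  47.253]
world d [-0.002 -0.002 -0.004] shift(tool)/.02 [0.134 0.116 0.156]  in goal axes [0.138 0.116 0.153]  rot/.08 [ 0.01  -0.257  0.072]
[{'centre': [265.6, 248.2], 'score': 0.6}]
```

View pics/w8.png

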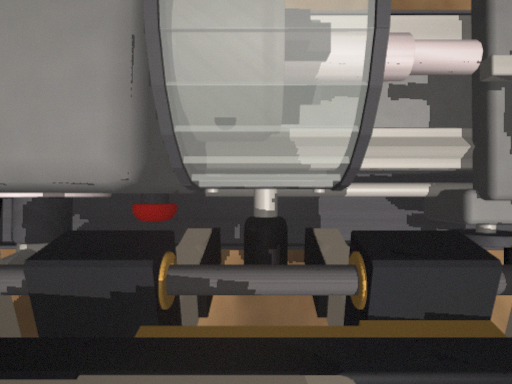

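View pics/s8.png

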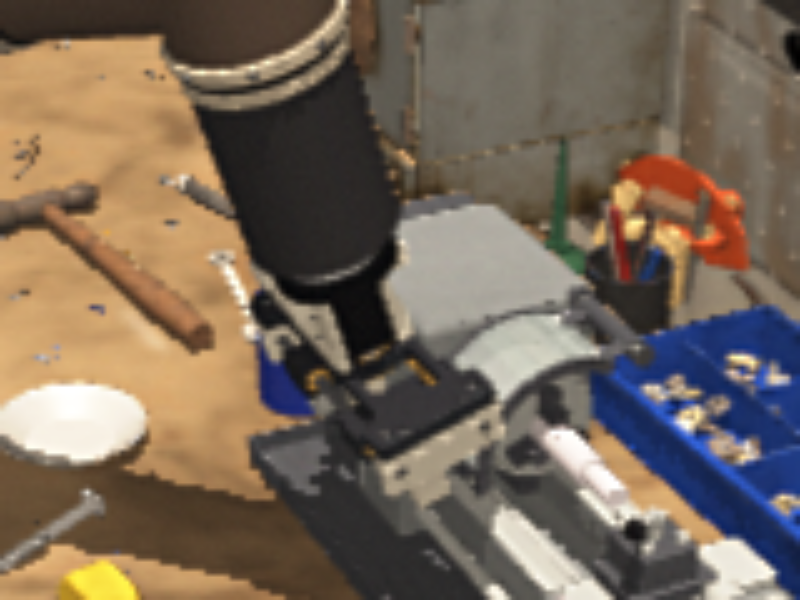

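Run:
```python
from mv2 import *
p,d=r.capture('top'); save('t8',cv2.resize(p[110:230,130:290],(800,600)))
print(w2px('top',[.55,.18,.202]))
print([o for o in r.spot_point('top','lever_ball')])
```

```text
[186.709 179.814]
[{'centre': [187.3, 178.1], 'score': 0.56}]
```

View pics/t8.png

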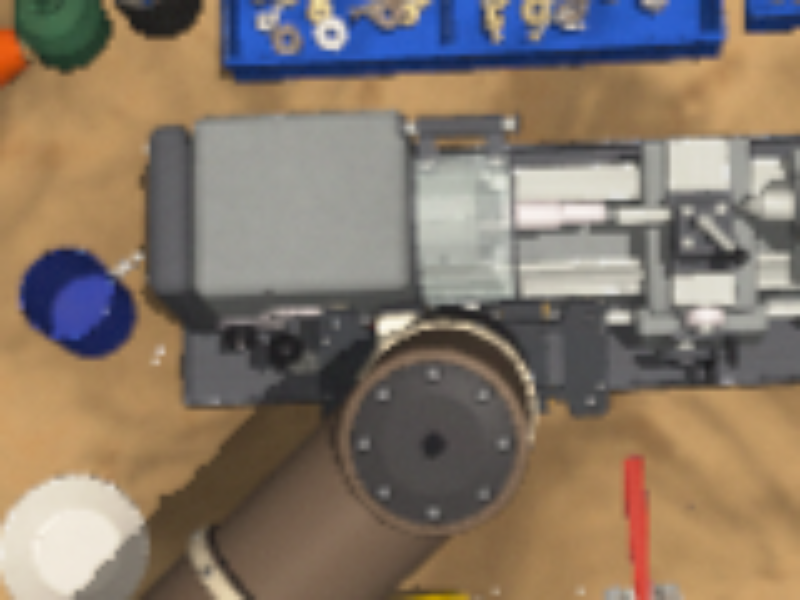

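arm_command(plan=[{"dx":0.2,"dy":0.1,"dz":0.15,"wx":0,"wy":0,"wz":0},{"dx":0,"dy":0,"dz":0,"wx":0,"wy":0,"wz":0},{"dx":0,"dy":0,"dz":0,"wx":0,"wy":0,"wz":0},{"dx":0,"dy":0,"dz":0,"wx":0,"wy":0,"wz":0},{"dx":0,"dy":0,"dz":0,"wx":0,"wy":0,"wz":0},{"dx":0,"dy":0,"dz":0,"wx":0,"wy":0,"wz":0}], fingers=1, force=20)

```text
time_s: 8.92
tcp_pos: [0.5643, 0.0578, 0.1269]
eef_rot: [-178.6, 72.6, 3.6]
contact_force: [-0.9, 0.8, -0.5]
gripper_width: 0.0206
```

Run:
```python
from mv2 import *
x=goal2([.562,.057,.126],tilt=16); 
s=r.get_state();print(s['moment'])
for t in [0,10,20,30,40,50,60]: print(t,knob(np.radians(t))-knob(0))
```

```text
t 8.9167 tcp [0.564 0.058 0.127] w 0.020646216711368636 F [-0.851  0.784 -0.538] xaxis [ 0.298  0.019 -0.954] j [ 29.859   7.401 -42.833  18.091 -25.175  46.967]
world d [-0.002 -0.001 -0.001] shift(tool)/.02 [0.006 0.038 0.125]  in goal axes [0.009 0.037 0.125]  rot/.08 [-0.002 -0.302  0.093]
[0.119 1.167 0.089]
0 [0. 0. 0.]
10 [-0.009 -0.     0.026]
20 [-0.014 -0.001  0.053]
30 [-0.014 -0.001  0.081]
40 [-0.009 -0.     0.108]
50 [0.    0.    0.134]
60 [0.014 0.001 0.158]
```

arm_command(plan=[{"dx":-0.45,"dy":0,"dz":0,"wx":0,"wy":0,"wz":0},{"dx":-0.45,"dy":0,"dz":0,"wx":0,"wy":0,"wz":0},{"dx":-0.45,"dy":0,"dz":0,"wx":0,"wy":0,"wz":0},{"dx":-0.45,"dy":0,"dz":0,"wx":0,"wy":0,"wz":0},{"dx":-0.45,"dy":0,"dz":-0.05,"wx":0,"wy":0,"wz":0},{"dx":-0.45,"dy":0,"dz":-0.1,"wx":0,"wy":0,"wz":0}])

```text
time_s: 9.42
tcp_pos: [0.5499, 0.0572, 0.1797]
eef_rot: [-178.7, 72.8, 3.6]
contact_force: [0.4, 2.3, -2.8]
gripper_width: 0.0206
```

```bash
cat > lk.py <<'E'
from mv2 import *
import sys
from scipy.optimize import minimize_scalar
n=sys.argv[1]
p0=np.array([.5643,.0578,.1269]); s=r.get_state(); e=s['tcp_pos']-p0
th=minimize_scalar(lambda t:np.linalg.norm(knob(t)-knob(0)-e),bounds=(-.1,1.4),method='bounded').x
print('theta est',np.degrees(th),'resid',e-(knob(th)-knob(0)))
goal2(p0+knob(np.radians(60))-knob(0),tilt=17)
p,d=r.capture('wrist'); save('w'+n,p)
p,d=r.capture('scene'); save('s'+n,cv2.resize(p[90:210,170:330],(800,600)))
E
python3 lk.py 9
```

```text
theta est 19.816409220712387 resid [-0. -0. -0.]
t 9.4167 tcp [0.55  0.057 0.18 ] w 0.020643228141062394 F [ 0.351  2.312 -2.771] xaxis [ 0.295  0.018 -0.955] j [ 31.264   2.261 -38.841  14.078 -34.392  50.381]
world d [0.028 0.001 0.105] shift(tool)/.02 [-4.618 -0.032 -2.912]  in goal axes [-4.627 -0.    -2.897]  rot/.08 [ 0.003 -0.04   0.087]
```

View pics/s9.png

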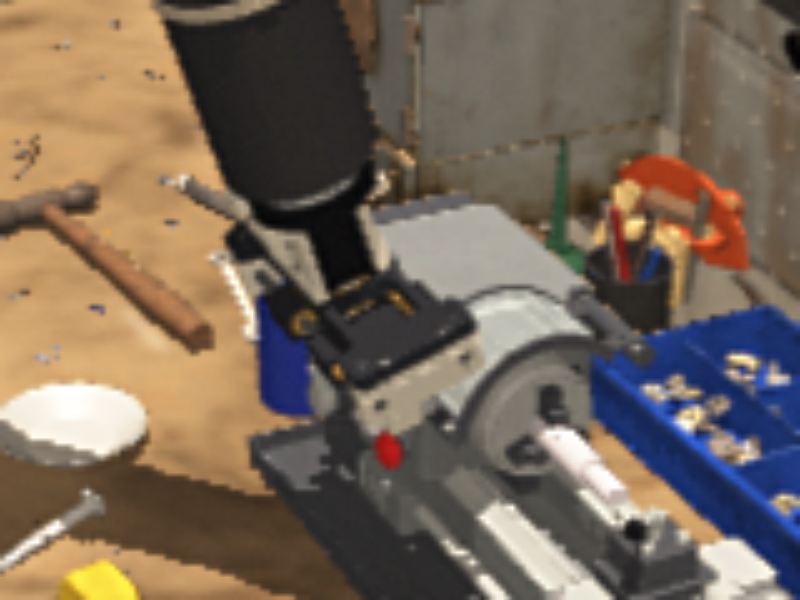

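View pics/w9.png

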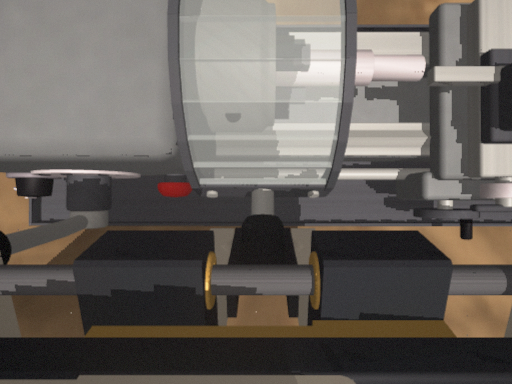

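arm_command(plan=[{"dx":-0.45,"dy":0,"dz":-0.13,"wx":0,"wy":0,"wz":0},{"dx":-0.45,"dy":0,"dz":-0.14,"wx":0,"wy":0,"wz":0},{"dx":-0.44,"dy":0,"dz":-0.15,"wx":0,"wy":0,"wz":0},{"dx":-0.41,"dy":0,"dz":-0.2,"wx":0,"wy":0,"wz":0},{"dx":-0.41,"dy":0,"dz":-0.21,"wx":0,"wy":0,"wz":0},{"dx":-0.4,"dy":0,"dz":-0.23,"wx":0,"wy":0,"wz":0}])

```text
time_s: 10.02
tcp_pos: [0.5541, 0.0575, 0.2355]
eef_rot: [-178.5, 72.9, 3.8]
contact_force: [5.5, 0.3, -4.9]
gripper_width: 0.0206
```

```bash
python3 lk.py 10
```

```text
theta est 40.03971374205086 resid [-0.001  0.     0.   ]
t 10.0167 tcp [0.554 0.057 0.235] w 0.020635372431019726 F [ 5.524  0.27  -4.904] xaxis [ 0.293  0.019 -0.956] j [ 31.171  -0.465 -32.54   11.388 -43.215  53.797]
world d [0.024 0.001 0.05 ] shift(tool)/.02 [-2.018 -0.013 -1.883]  in goal axes [-2.021  0.003 -1.88 ]  rot/.08 [ 0.001 -0.02   0.102]
```

View pics/s10.png

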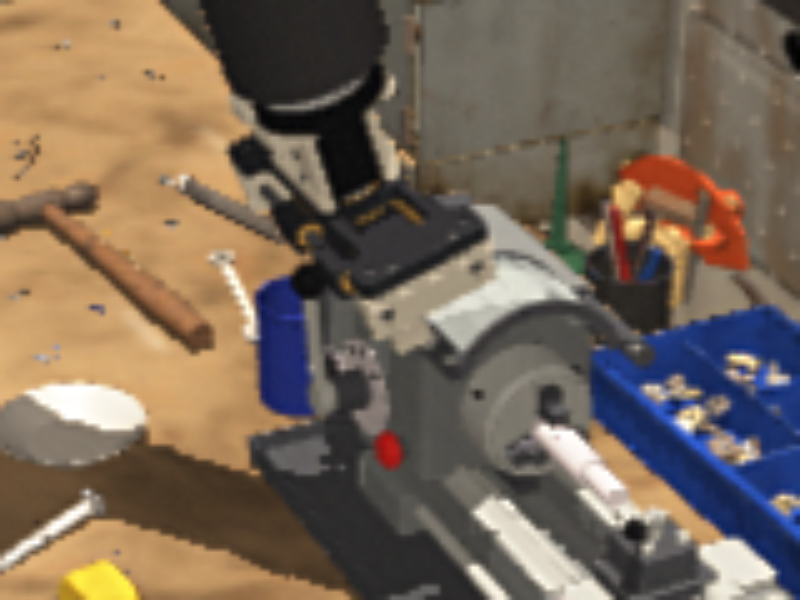

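View pics/w10.png

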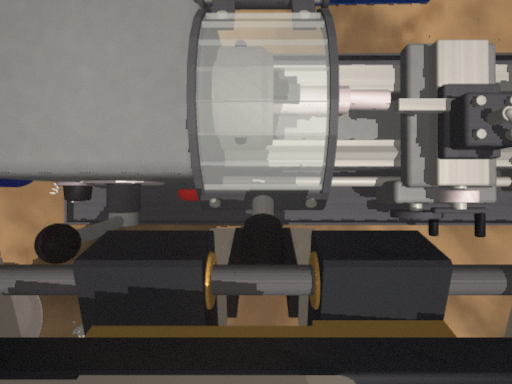

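arm_command(plan=[{"dx":-0.37,"dy":0,"dz":-0.3,"wx":0,"wy":0,"wz":0},{"dx":-0.36,"dy":0,"dz":-0.29,"wx":0,"wy":0,"wz":0},{"dx":-0.34,"dy":0,"dz":-0.31,"wx":0,"wy":0,"wz":0},{"dx":-0.32,"dy":0,"dz":-0.34,"wx":0,"wy":0,"wz":0},{"dx":-0.3,"dy":0,"dz":-0.35,"wx":0,"wy":0,"wz":0},{"dx":-0.2,"dy":0,"dz":-0.25,"wx":0,"wy":0,"wz":0},{"dx":0,"dy":0,"dz":0,"wx":0,"wy":0,"wz":0}])

```text
time_s: 10.7
tcp_pos: [0.5759, 0.0583, 0.2828]
eef_rot: [-178.3, 73.5, 3.9]
contact_force: [-1.4, 1.8, -1.4]
gripper_width: 0.0205
```

```bash
python3 lk.py 11
```

```text
theta est 58.82809089834891 resid [-0.001  0.     0.   ]
t 10.7 tcp [0.576 0.058 0.283] w 0.020520400469012663 F [-1.411  1.822 -1.363] xaxis [ 0.284  0.019 -0.959] j [ 29.707   0.102 -24.576   9.198 -50.74   57.572]
world d [0.002 0.    0.002] shift(tool)/.02 [-0.077  0.001 -0.148]  in goal axes [-0.075  0.002 -0.148]  rot/.08 [-0.016  0.107  0.105]
```

View pics/s11.png

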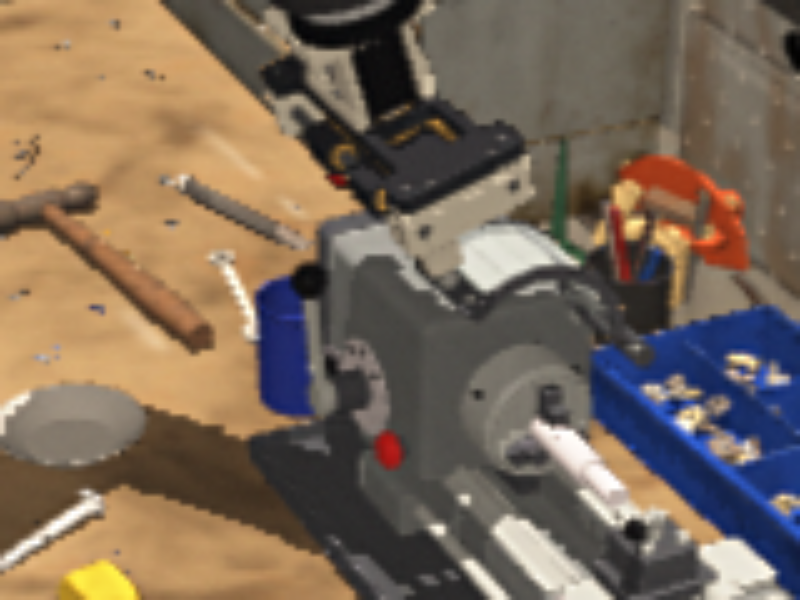

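View pics/w11.png

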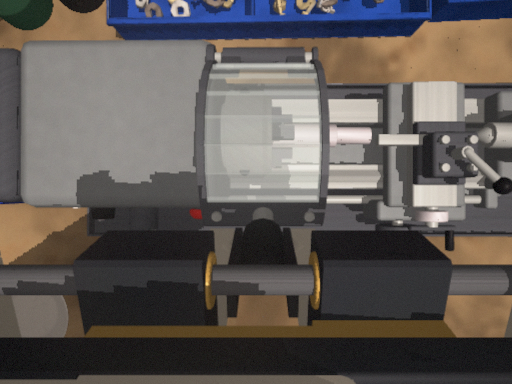

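arm_command(plan=[{"dx":-0.05,"dy":0,"dz":-0.1,"wx":0,"wy":0,"wz":0},{"dx":0,"dy":0,"dz":0,"wx":0,"wy":0,"wz":0},{"dx":0,"dy":0,"dz":0,"wx":0,"wy":0,"wz":0},{"dx":0,"dy":0,"dz":0,"wx":0,"wy":0,"wz":0},{"dx":0,"dy":0,"dz":0,"wx":0,"wy":0,"wz":0}])

```text
time_s: 11.22
tcp_pos: [0.5749, 0.0582, 0.2812]
eef_rot: [-178.2, 73.7, 4.0]
contact_force: [-3.3, 3.4, -1.8]
gripper_width: 0.0205
```

```bash
python3 lk.py 12
python3 - <<'E'
from mv2 import *
p,d=r.capture('top'); o=r.spot_point('top','lever_ball')[:2]; print(o, w2px('top',[.55,.179,.202]))
print(r.spot_point('scene','lever_ball')[:1], w2px('scene',[.55,.179,.202]), r.get_state()['qd'])
E
```

```text
theta est 58.16460690210442 resid [-0.001  0.     0.   ]
t 11.2167 tcp [0.575 0.058 0.281] w 0.02054643513501348 F [-3.294  3.438 -1.764] xaxis [ 0.28   0.019 -0.96 ] j [ 29.676   0.191 -24.562   9.014 -50.854  57.678]
world d [0.003 0.    0.004] shift(tool)/.02 [-0.138 -0.001 -0.217]  in goal axes [-0.135  0.001 -0.219]  rot/.08 [-0.023  0.159  0.109]
[] [187.004 179.814]
[{'centre': [232.4, 145.8], 'score': 0.43}] [231.353 145.345] [-0.006 -0.072  0.107  0.011 -0.061  0.046]
```

arm_command(plan=[{"dx":-0.2,"dy":0,"dz":-0.25,"wx":0,"wy":0.1,"wz":0.1},{"dx":-0.05,"dy":0,"dz":-0.05,"wx":0,"wy":0,"wz":0},{"dx":-0.03,"dy":0,"dz":-0.03,"wx":0,"wy":0,"wz":0}])

```text
time_s: 11.72
tcp_pos: [0.5799, 0.0585, 0.2885]
eef_rot: [-179.8, 73.3, 2.2]
contact_force: [-0.6, 2.1, -3.6]
gripper_width: 0.0209
```

```bash
python3 lk.py 13; python3 lk.py 14
```

```text
theta est 61.343846060687646 resid [-0.001  0.     0.   ]
t 11.7167 tcp [0.58  0.058 0.289] w 0.020933437180474627 F [-0.618  2.059 -3.58 ] xaxis [ 0.288  0.011 -0.958] j [ 29.856   0.203 -24.03    9.854 -51.262  57.03 ]
world d [-0.002 -0.    -0.003] shift(tool)/.02 [0.142 0.004 0.127]  in goal axes [0.141 0.004 0.127]  rot/.08 [-0.026  0.057  0.003]
theta est 61.383013037323764 resid [-0.001  0.     0.   ]
t 11.8167 tcp [0.58  0.058 0.289] w 0.020541785703884347 F [-0.209  1.499 -3.174] xaxis [ 0.288  0.011 -0.958] j [ 29.849   0.203 -24.02    9.848 -51.26   57.035]
world d [-0.002 -0.    -0.004] shift(tool)/.02 [0.144 0.003 0.131]  in goal axes [0.144 0.003 0.132]  rot/.08 [-0.027  0.055  0.004]
```

Stable at about 61°, well inside the ±7° band, and the lever is upright. Handing in.

```bash
python3 -c "
from plant import r
print(r.close_job())"
```

```text
the job is handed in; nothing more can be done
None
```

The reversing lever is in neutral and the guard is held open at about 61°, gripped by its knob. I handed the job in like that at about 11.8 s; no verdict is reported.

- **Lever:** I pushed the ball from the left with the open fingers until it stood upright. The wrist view put both ball and hub at y = 0.180 m. With the guard near 58°, the scene camera still found the ball within about 1 px of neutral, but with a low score (0.43). The top camera missed the ball in that last check; it had found it at neutral just before the lift.
- **Guard:** I gripped the knob at 20 N and lifted it along the hinge arc. The tool path stayed within about 1 mm of that arc. The angle is worked out from the tool position rather than measured directly. It was 61.3–61.4° in the last two readings 0.1 s apart, after sagging briefly to 58.2° before a small correction. The wrist force was about 3.5 N at the end and the grip opening 20.5 mm.
- **Bench:** I planned the moves to stay clear of the loose items, and they look untouched in the pictures I viewed. I did not measure their positions again at the end.

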